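Pop open the counter-top touch bin

ROBOT

A 6-joint arm with a two-finger parallel gripper is mounted at the origin on the work surface. World frame = base frame: x ahead of the robot, y to its left, z up, the work surface at z = 0. Lengths are in m, angles in rad, forces in N, time in s.
With the tool pointing down it reaches from about 0.375 to 0.75 m from the base axis. Payload 9 kg.
Tool frame: the origin (TCP) lies on the mounting face of the last link; the fingertips stand 173 mm ahead of it and the grasp point (between the pads) lies 155 mm ahead of it; z points along the fingers, y is the line along which they close (so a half turn about z gives the same grasp; the last joint's range is limited). The gripper opens to 85 mm and grips with 20 to 120 N. Pads are 22 mm wide; open, the fingers measure 114 mm over their backs; the gripper's body (76 mm by 85 mm) begins 54 mm behind the grasp point. The pads swing forward as they close: fully open they stand 13 mm farther back than shut.
Start: joints at [0.913, 0.104, 0.097, 1.564, 0, 1.353], TCP at [0.255, 0.543, 0.405] pointing down, gripper open.
Joint ranges: [-2.99, 2.99], [-0.84, 1.86], [-1.1, 1.16], [-1.84, 2.11], [-1.51, 1.56], [-3.14, 3.14]. Speed limits (rad/s): [2.22, 2.22, 2.57, 3.14, 3.14, 3.14].

INTERFACE

Orientations are given as a unit quaternion [x, y, z, w].
In Python, from rig import ctrl gives the robot as it stands.
- The arm moves only by the tool step_arm, never from a script. Its argument "moves" is a list of rows, each a list of 7 numbers: the opening, from 0 (shut) to 1 (fully open), then the shift along the tool's x, y, z in mm, then the turn, a rotation vector about the tool's x, y, z in rad. A call has 1 to 20 rows; each row shifts and turns the commanded pose from where the row before left it, along the tool's axes as they then stand; what a row does not reach is not made up. A row lasts 1/8 s, in which the tool goes at most 62.5 mm and 10.7 degrees, less where a joint would pass 70% of its speed; a pose out of reach is approached as far as the arm can. A call is refused whole if a number of a shift passes 62.5 or a number of a turn 0.188, either way. A call with a gripper value outside its range is refused whole. The fingers move at their own pace and stop on an object; the grip force is fixed at half the most. Time passes only in rows, so rows that do not move let the fingers close. It gives the time, the measured TCP pose, the force, the opening and the grip force at its end, in the units of the state.
- ctrl.read_state(): the state, without advancing time (a new reading comes with each control period).
- ctrl.snapshot(name): name is "scene" or "top" or "wrist"; returns the picture (420x560x3 uint8, red, green, blue); there is no depth.
- ctrl.get_calibration(name): a dict with "mtx" (3x3 intrinsics, pixels), "extrinsics" (4x4, takes a point from camera to world coordinates); the wrist camera has in their place "tool_from_camera" (4x4, takes a point from camera to tool coordinates, whose origin is the TCP and whose axes are the flange's). Camera axes: x right, y up, looking along -z (the intrinsics and any distortion apply to the point x, -y, -z); pixel columns grow to the right and rows downward; lengths in m; the calibration is good to about 2 mm. A picture is of the moment at which its call begins: read the wrist's pose just before it. get_calibration takes no time and is no camera call.
- ctrl.close_job(): hands the job in; it is judged then, once.
The state is a dict: "t": time; "q": joint angles; "joint_velocities": joint speeds; "joint_torque": joint torques, N m; "eef_pos": TCP position; "ee_rot": TCP orientation; "ft_force": force on the tool from outside, world axes, zero at the start; "moment": the same for the moment, N m; "grip_width": finger opening in m; "grasp_force": force on a finger pad.
Only numpy, scipy, OpenCV 4.12 (cv2) and the standard library are available. Lean on these libraries where they do the work, as an engineer would, in place of code of your own. Each camera call takes 0.05 s, during which the arm holds its last target. There are 200 camera calls.

TASK

The plates are about to be scraped: open the small counter-top bin by pressing the raised pad on its lid with a fingertip until the catch lets go, then take the hand away so that the lid springs up by itself, and do not push it shut again. Stay off it and watch that the lid stands open untouched for two seconds before you finish. Leave the bin standing where it is, not lifted, shoved or tipped, and leave the mug, the bottle, the jar and the brush alone.

Things in the scene. Friction and masses are not known exactly. Their poses are not given: they have to be found in the camera images.
- bin: the touch bin: a brushed-steel box with a black collar and a steel lid, 190 mm front to back (x), 174 mm wide (y), 208 mm high, 1.1 to 1.7 kg, empty, standing loose on the counter. Origin: centre of its underside, z up. The lid's press pad is at its front (-x side), which faces roughly towards the robot; the hinge is at the rear (+x)
- lid_pad (a point): centre of the top face of the press pad: a raised plastic bar 60 mm wide (bin's y), 24 mm deep (x), 3 mm proud of the lid, near the lid's front edge. With the lid shut it is 209 mm above the counter, 62 mm in front of the bin's centre. It moves with the lid; its axes are the lid's: as the bin's when shut, z out of the lid's top
- lid_hinge (a point): middle of the hinge axis, which runs along the bin's y, 62 mm behind the bin's centre, 124 mm behind the pad, 201 mm above the counter. The lid is 140 mm front to back and 139 mm wide; shut, its top is 206 mm above the counter, 5 mm above the collar around it
- lid (a joint): lid angle (rad): 0 shut, -0.05 pressed to its stop (6 mm at the pad), 1.35 fully open, front edge 137 mm above the hinge. Push-push catch: press 5 mm at the pad (-0.04; about 3 N, rising steeply at the stop) and let go: it unlatches. The lid then follows the finger up with about 2.5 N, damped, taking 1.5 s to swing open, and its spring keeps it open. Pushed fully down again it latches shut
- mug: white mug, 80 mm across, 92 mm high, origin at the centre of its underside; a bystander
- soap: closed amber bottle, 60 mm across, 175 mm high, origin at the centre of its underside; a bystander
- jar: closed glass jar, 74 mm across, 105 mm high, origin at the centre of its underside; a bystander
- brush: dish brush, 200 mm long, lying on the counter along its own x, origin at its underside; a bystander

How it is judged:
On the way, in this order (a step that is already met when the one before it is completed fails the run):
1. the pad near the lid's front edge is pressed down with the fingers until the catch lets go (value of joint lid below -0.022 rad and contact force between the fingers and bin above 0.5 N and horizontal distance between the grasp point and lid_pad below 0.045 m), for 0.02 s.
2. the lid has sprung up and stands open, untouched by the robot, for two seconds (value of joint lid above 1.2 rad and contact force between each of the fingers, the arm and bin below 0.1 N), for 2 s.
At the end, for the whole second after the job is handed in: the lid stands open (more than 1.2 of 1.35 rad) and at rest, having stood so untouched for two seconds; the bin stands flat within 30 mm of where it was; mug, bottle, jar and brush are within 30 mm of where they were (value of joint lid above 1.2 rad and velocity of joint lid between -0.05 and 0.05 rad/s and height (world z) of bin below 0.006 m and angle between bin's own z axis and vertical below 0.05 rad and distance of each of bin, mug, soap, jar, brush from where it was at the start of the episode below 0.03 m).
It fails at once if the bin is lifted more than 12 mm, tipped more than 0.15 rad, or shoved more than 30 mm (height (world z) of bin above 0.012 m or angle between bin's own z axis and vertical above 0.15 rad or distance of bin from where it was at the start of the episode above 0.03 m).
It fails at once if the lid, once sprung up, is pushed shut again (value of joint lid between 0.15 and 0.9 rad and velocity of joint lid below -0.15 rad/s).
It fails at once if the mug, bottle, jar or brush is lifted or moved more than 30 mm (distance of any of mug, soap, jar, brush from where it was at the start of the episode above 0.03 m).
It also fails if it takes over 38 s, if anything falls off the work surface, if the arm or the gripper's body presses on something with over 40 N, if the wrist force passes 120 N, or if a joint passes its speed limit or range.

## Working session

There is one attempt and no reset: what is moved stays moved. The work goes in short steps, Python scripts to look and compute and a tool call to move; the robot and the scene stay as the last step left them, time stands still between calls to the robot, and variables do not carry over. Pictures are saved under pics/ and viewed, at most 10 in all, crops included, and the job is handed in when it is done.

Besides the shell and the picture viewer there is one more tool, called as name([rows], argument=value, ...), one row to a line, values as JSON. step_arm: Moves the arm, as the interface text tells. Its arguments: {"type":"object","properties":{"moves":{"type":"array","items":{"type":"array","items":{"type":"number"}}}},"required":["moves"]}

```bash
mkdir -p pics; python3 - <<'E'
from rig import ctrl
import cv2
s=ctrl.read_state();print(s['t'],s['eef_pos'],s['ee_rot'],s['ft_force'])
for n in("scene","top"):
    cv2.imwrite(f"pics/{n}0.png",ctrl.snapshot(n)[:,:,::-1]);c=ctrl.get_calibration(n);print(c)
E
```

```text
0.0 [0.25537321 0.54283097 0.40392747] [ 2.18131560e-01  9.75919145e-01 -5.98346257e-04 -2.93581289e-04] [ 0.26258012  0.56336562 -0.43570577]
{'mtx': array([[382.83886089,   0.        , 281.4488706 ],
       [  0.        , 382.83886089, 209.12451253],
       [  0.        ,   0.        ,   1.        ]]), 'extrinsics': array([[-0.12237537, -0.85228229,  0.5085658 ,  1.02002132],
       [ 0.99247869, -0.10342996,  0.06548499,  0.14129176],
       [-0.00321075,  0.51275447,  0.85852929,  0.93463387],
       [ 0.        ,  0.        ,  0.        ,  1.        ]])}
{'mtx': array([[402.3998821 ,   0.        , 282.11017029],
       [  0.        , 402.3998821 , 213.52385545],
       [  0.        ,   0.        ,   1.        ]]), 'extrinsics': array([[-0.00553292,  0.99751847, -0.07018751,  0.48664034],
       [-0.99994126, -0.00486487,  0.00968543,  0.09073647],
       [ 0.00931994,  0.07023698,  0.99748679,  1.02562401],
       [ 0.        ,  0.        ,  0.        ,  1.        ]])}
```

View pics/top0.png

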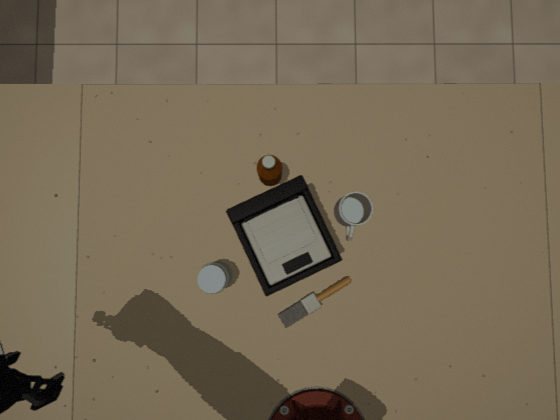

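View pics/scene0.png

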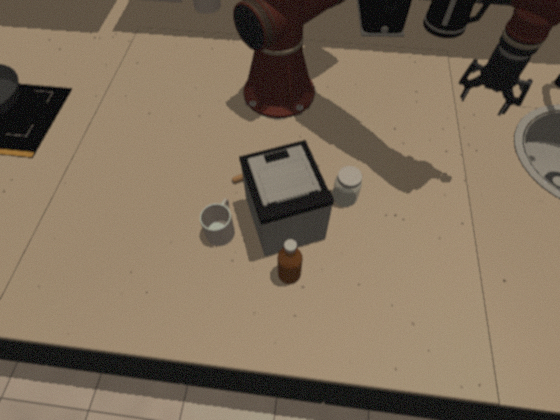

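The top view shows the pad as a black bar at about (298,263) and the hinge side up and left, near (270,200). The brush lies in front of the bin at about (312,302), the jar is at (212,278), the mug at (352,210) and the bottle at (269,168). The scene view shows the pad at about (276,155).

```bash
cat > h.py <<'E'
import numpy as np,cv2
from rig import ctrl
def ray(n,uv):
    c=ctrl.get_calibration(n);K=c['mtx'];E=c['extrinsics']
    d=np.array([(uv[0]-K[0,2])/K[0,0],-(uv[1]-K[1,2])/K[1,1],-1]);return E[:3,3],E[:3,:3]@d
def onz(n,uv,z):
    o,d=ray(n,uv);return o+d*(z-o[2])/d[2]
def blob(n,img,seed,lo,hi,r):
    g=cv2.cvtColor(img,cv2.COLOR_BGR2GRAY);m=((g>=lo)&(g<=hi)).astype(np.uint8)
    k,l,st,c=cv2.connectedComponentsWithStats(m,connectivity=4);i=l[seed[1],seed[0]]
    return c[i],st[i],cv2.minAreaRect(np.argwhere(l==i)[:,::-1].astype(np.float32))
E
python3 - <<'E'
from h import *
t=cv2.imread('pics/top0.png');s=cv2.imread('pics/scene0.png')
for n,i,seed,z,lo,hi in(('top',t,(298,263),.209,0,60),('scene',s,(276,156),.209,0,45),('top',t,(285,240),.206,90,255),('scene',s,(288,180),.206,75,255)):
    c,st,r=blob(n,i,seed,lo,hi,0);print(n,c,st,r)
    b=cv2.boxPoints(r);print(' c',onz(n,c,z).round(4),'box',[onz(n,p,z)[:2].round(3).tolist() for p in b])
for nm,uv,z in(('bottletop',(269,162),.175),('jartop',(212,278),.105),('mug',(354,209),.092),('brushend',(350,279),.02),('brushhead',(285,322),.03)):print(nm,onz('top',uv,z).round(3))
E
```

```text
top [297.03459119 262.63836478] [282 252  31  22 318] ((297.0509338378906, 262.6074523925781), (11.035114288330078, 28.39639663696289), 64.65382385253906)
 c [0.4446 0.0532 0.209 ] box [[0.443, 0.084], [0.467, 0.032], [0.447, 0.023], [0.423, 0.074]]
scene [276.10791367 155.62589928] [265 151  23  11 139] ((275.9253234863281, 155.2199249267578), (7.2145538330078125, 22.030153274536133), 75.0685806274414)
 c [0.4427 0.0548 0.209 ] box [[0.443, 0.026], [0.419, 0.075], [0.44, 0.082], [0.463, 0.034]]
top [284.87539091 237.8260765 ] [ 242  196   89   89 4157] ((285.7315368652344, 239.69622802734375), (67.69306182861328, 67.24093627929688), 64.72228240966797)
 c [0.4947 0.0774 0.206 ] box [[0.524, 0.167], [0.583, 0.042], [0.458, -0.015], [0.401, 0.108]]
scene [283.37943925 176.01943925] [ 248  145   73   61 2675] ((283.684814453125, 173.86532592773438), (50.53116226196289, 62.41455078125), 74.47589111328125)
 c [0.4984 0.0792 0.206 ] box [[0.456, -0.015], [0.386, 0.125], [0.527, 0.168], [0.587, 0.038]]
bottletop [0.657 0.11  0.175]
jartop [0.406 0.241 0.105]
mug [ 0.562 -0.086  0.092]
brushend [ 0.394 -0.087  0.02 ]
brushhead [0.292 0.075 0.03 ]
```

Both views put the pad at about (0.444, 0.054, 0.209). The lid centre fits at about (0.497, 0.078), with the bin yawed about 25°. I'll move above the pad with the gripper shut.

step_arm([
  [0, -27, -26, -10, 0, 0, 0],
  [0, -27, -26, -10, 0, 0, 0],
  [0, -27, -26, 0, 0, 0, 0],
  [0, -27, -26, 0, 0, 0, 0],
  [0, -27, -26, 0, 0, 0, 0],
  [0, -27, -26, 0, 0, 0, 0],
  [0, -27, -26, 0, 0, 0, 0],
  [0, -27, -26, 0, 0, 0, 0],
  [0, -27, -26, 0, 0, 0, 0],
  [0, -27, -26, 0, 0, 0, 0],
  [0, -27, -26, 0, 0, 0, 0],
  [0, -27, -26, 0, 0, 0, 0],
  [0, -27, -26, 0, 0, 0, 0],
  [0, -27, -26, 0, 0, 0, 0],
  [0, 0, 0, 0, 0, 0, 0],
  [0, 0, 0, 0, 0, 0, 0],
])

```text
t: 2.1
eef_pos: [0.4423, 0.0529, 0.4245]
ee_rot: [0.218, 0.976, 0.0, -0.0]
ft_force: [-0.1, 0.2, -0.0]
grip_width: 0.0002
grasp_force: 0.0
```

```bash
python3 - <<'E'
from h import *
s=ctrl.read_state();print(s['t'],s['eef_pos'],s['ee_rot'],s['ft_force'],s['q'],s['grip_width'])
a=ctrl.snapshot("scene")[:,:,::-1];w=ctrl.snapshot("wrist")[:,:,::-1]
a=cv2.resize(a[60:270,140:420],(560,420))
c=cv2.resize(np.hstack([a,w]),(800,300));cv2.imwrite('pics/near.png',c)
print(ctrl.get_calibration('wrist'))
E
```

```text
2.1 [0.442316   0.05285525 0.42452019] [ 2.18317828e-01  9.75877656e-01  1.65490685e-04 -3.13632812e-04] [-0.06532361  0.17079822 -0.03474417] [-1.76378793e-01 -3.63807677e-01 -2.97668594e-01  1.63754761e+00
  3.58075258e-04  2.63801895e-01] 0.00023978820063577037
{'mtx': array([[309.65221261,   0.        , 280.87416181],
       [  0.        , 309.65221261, 207.28787642],
       [  0.        ,   0.        ,   1.        ]]), 'tool_from_camera': array([[-3.00428005e-04,  9.60501836e-01,  2.78273486e-01,
         7.04067507e-02],
       [ 9.99999820e-01,  4.33098628e-04, -4.15289568e-04,
         4.24443373e-04],
       [-5.19406257e-04,  2.78273311e-01, -9.60501793e-01,
         3.05362779e-02],
       [ 0.00000000e+00,  0.00000000e+00,  0.00000000e+00,
         1.00000000e+00]])}
```

View pics/near.png

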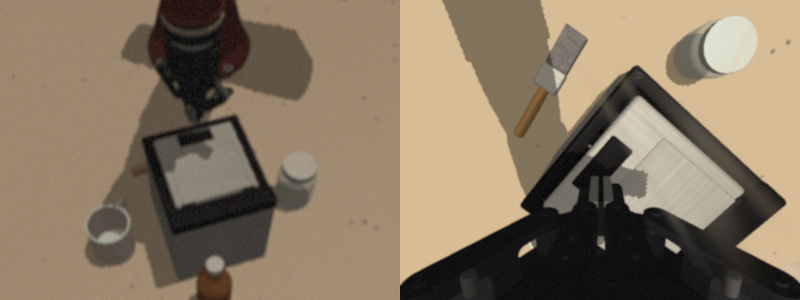

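The left half shows the fingertips over the pad. In the wrist view the pad centre is at about (283,231), which puts it within 2 mm of straight below the tool axis. I'll go down to just above it.

step_arm([
  [0, 0, 0, 15, 0, 0, 0],
  [0, 0, 0, 15, 0, 0, 0],
  [0, 0, 0, 8, 0, 0, 0],
  [0, 0, 0, 2, 0, 0, 0],
  [0, 0, 0, 0, 0, 0, 0],
])

```text
t: 2.82
eef_pos: [0.4425, 0.0526, 0.3848]
ee_rot: [0.218, 0.976, 0.0, 0.0]
ft_force: [0.9, -0.3, 0.4]
grip_width: 0.0
grasp_force: 0.0
```

step_arm([
  [0, 0, 0, 1.5, 0, 0, 0],
  [0, 0, 0, 1.5, 0, 0, 0],
  [0, 0, 0, 1, 0, 0, 0],
  [0, 0, 0, 0, 0, 0, 0],
])

```text
t: 3.32
eef_pos: [0.4426, 0.0526, 0.3809]
ee_rot: [0.218, 0.976, -0.0, 0.0]
ft_force: [0.1, -0.9, 2.6]
grip_width: 0.0
grasp_force: 1.4
```

step_arm([
  [0, 0, 0, 1.5, 0, 0, 0],
  [0, 0, 0, 1.5, 0, 0, 0],
  [0, 0, 0, 0, 0, 0, 0],
])

```text
t: 3.7
eef_pos: [0.4425, 0.0526, 0.3776]
ee_rot: [0.218, 0.976, -0.0, 0.0]
ft_force: [-0.1, -2.0, 3.5]
grip_width: -0.0003
grasp_force: 1.4
```

step_arm([
  [0, 0, 0, 1, 0, 0, 0],
  [0, 0, 0, 0.5, 0, 0, 0],
  [0, 0, 0, 0, 0, 0, 0],
])

```text
t: 4.08
eef_pos: [0.4425, 0.0526, 0.3763]
ee_rot: [0.218, 0.976, -0.0, 0.0]
ft_force: [-0.2, -2.0, 4.6]
grip_width: 0.0001
grasp_force: 2.0
```

step_arm([
  [0, 0, 0, 0.7, 0, 0, 0],
  [0, 0, 0, 0.7, 0, 0, 0],
  [0, 0, 0, 0, 0, 0, 0],
])

```text
t: 4.45
eef_pos: [0.4425, 0.0526, 0.3758]
ee_rot: [0.218, 0.976, -0.0, 0.001]
ft_force: [-3.7, -2.5, 10.6]
grip_width: -0.0001
grasp_force: 5.6
```

The force rises steeply, so the lid is at its stop. Next I'll withdraw straight up, then sideways and clear.

step_arm([
  [0, 0, 0, -20, 0, 0, 0],
  [0, 0, 0, -40, 0, 0, 0],
  [0, 15, 15, -40, 0, 0, 0],
  [0, 27, 26, -10, 0, 0, 0],
  [0, 27, 26, 0, 0, 0, 0],
  [0, 27, 26, 0, 0, 0, 0],
  [0, 27, 26, 0, 0, 0, 0],
  [0, 27, 26, 0, 0, 0, 0],
  [0, 27, 26, 0, 0, 0, 0],
  [0, 27, 26, 0, 0, 0, 0],
  [0, 27, 26, 0, 0, 0, 0],
  [0, 27, 26, 0, 0, 0, 0],
  [0, 0, 0, 0, 0, 0, 0],
])

```text
t: 6.08
eef_pos: [0.314, 0.3894, 0.4839]
ee_rot: [0.217, 0.976, -0.0, -0.001]
ft_force: [-1.2, -1.2, 0.0]
grip_width: 0.0003
grasp_force: 0.0
```

step_arm([
  [0, 0, 0, 0, 0, 0, 0],
  [0, 0, 0, 0, 0, 0, 0],
  [0, 0, 0, 0, 0, 0, 0],
  [0, 0, 0, 0, 0, 0, 0],
  [0, 0, 0, 0, 0, 0, 0],
  [0, 0, 0, 0, 0, 0, 0],
  [0, 0, 0, 0, 0, 0, 0],
  [0, 0, 0, 0, 0, 0, 0],
  [0, 0, 0, 0, 0, 0, 0],
  [0, 0, 0, 0, 0, 0, 0],
  [0, 0, 0, 0, 0, 0, 0],
  [0, 0, 0, 0, 0, 0, 0],
])

```text
t: 7.58
eef_pos: [0.3151, 0.3878, 0.4848]
ee_rot: [0.218, 0.976, 0.0, 0.0]
ft_force: [-0.6, -0.1, 0.5]
grip_width: -0.0001
grasp_force: 0.0
```

```bash
python3 - <<'E'
from h import *
s=ctrl.read_state();print(s['t'],s['eef_pos'],s['ft_force'])
a=ctrl.snapshot("scene")[:,:,::-1];w=ctrl.snapshot("top")[:,:,::-1]
cv2.imwrite('pics/open.png',cv2.resize(np.hstack([a,w]),(800,300)))
E
```

```text
7.575 [0.3150627  0.38776928 0.48484015] [-0.61159846 -0.05500603  0.46229205]
```

View pics/open.png

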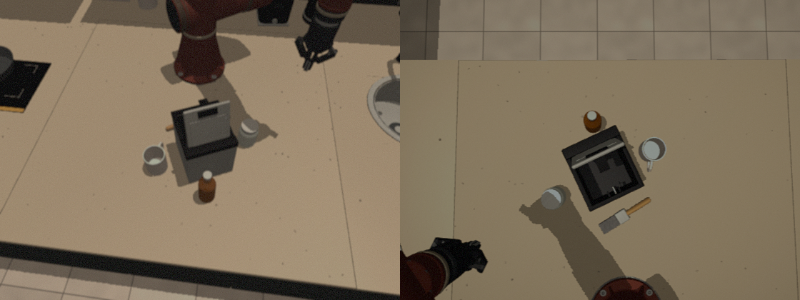

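The lid stands open: it is nearly edge-on in the top view at about (598,152), with the bin and the other objects where they were. I'll wait three more seconds, check again and hand in.

step_arm([
  [0, 0, 0, 0, 0, 0, 0],
  [0, 0, 0, 0, 0, 0, 0],
  [0, 0, 0, 0, 0, 0, 0],
  [0, 0, 0, 0, 0, 0, 0],
  [0, 0, 0, 0, 0, 0, 0],
  [0, 0, 0, 0, 0, 0, 0],
  [0, 0, 0, 0, 0, 0, 0],
  [0, 0, 0, 0, 0, 0, 0],
  [0, 0, 0, 0, 0, 0, 0],
  [0, 0, 0, 0, 0, 0, 0],
  [0, 0, 0, 0, 0, 0, 0],
  [0, 0, 0, 0, 0, 0, 0],
  [0, 0, 0, 0, 0, 0, 0],
  [0, 0, 0, 0, 0, 0, 0],
  [0, 0, 0, 0, 0, 0, 0],
  [0, 0, 0, 0, 0, 0, 0],
  [0, 0, 0, 0, 0, 0, 0],
  [0, 0, 0, 0, 0, 0, 0],
  [0, 0, 0, 0, 0, 0, 0],
  [0, 0, 0, 0, 0, 0, 0],
])

```text
t: 10.18
eef_pos: [0.3151, 0.3878, 0.4848]
ee_rot: [0.218, 0.976, 0.0, 0.0]
ft_force: [0.5, 0.1, -0.1]
grip_width: 0.0
grasp_force: 0.0
```

step_arm([
  [0, 0, 0, 0, 0, 0, 0],
  [0, 0, 0, 0, 0, 0, 0],
  [0, 0, 0, 0, 0, 0, 0],
  [0, 0, 0, 0, 0, 0, 0],
])

```text
t: 10.68
eef_pos: [0.3151, 0.3878, 0.4848]
ee_rot: [0.218, 0.976, 0.0, 0.0]
ft_force: [-0.8, -0.3, 0.9]
grip_width: -0.0001
grasp_force: 0.0
```

```bash
python3 - <<'E'
from h import *
w=ctrl.snapshot("top")[:,:,::-1];a=cv2.imread('pics/top0.png')
cv2.imwrite('pics/final.png',cv2.resize(np.hstack([a[130:340,180:400],w[130:340,180:400]]),(800,382)))
E
```

```text
(no output)
```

View pics/final.png

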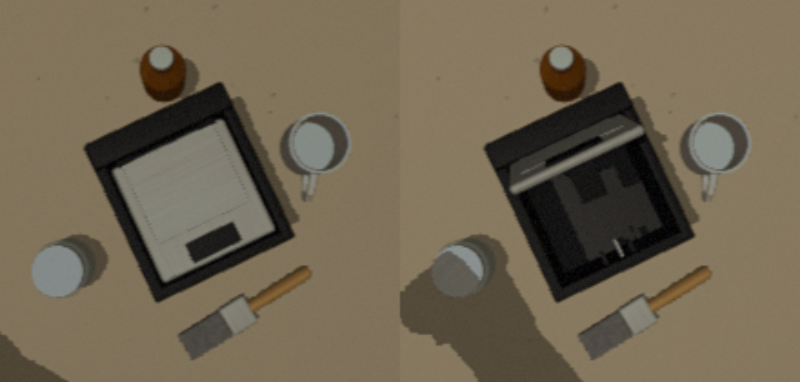

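In the before-and-after pair, the lid is up at about (577,155) and the bin, mug, bottle, jar and brush have not visibly moved.

```bash
python3 -c "
from rig import ctrl
print(ctrl.close_job())"
```

```text
the job is handed in; nothing more can be done
None
```

I pressed the pad until the catch let go; the lid sprang open and stood untouched for over three seconds, nothing else visibly moved, and the job is handed in (no verdict was returned).

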